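Unlock the shed's tool chest and hold its spring bolt back

ROBOT

A 6-joint arm with a two-finger parallel gripper is mounted at the origin on the work surface. World frame = base frame: x ahead of the robot, y to its left, z up, the work surface at z = 0. Lengths are in mm, angles in degrees, forces in N, time in s.
With the tool pointing down it reaches from about 350 to 775 mm from the base axis. Payload 7.3 kg.
Tool frame: the origin (TCP) lies midway between the tips of the shut fingers; the grasp point (between the pads) lies 19 mm behind it; z points along the fingers, y is the direction in which the jaws open and shut (so a half turn about z gives the same grasp; the last joint's range is limited). The gripper opens to 92 mm and grips with 3 to 60 N. Pads are 19 mm wide; open, the fingers measure 130 mm over their backs; the gripper's body (75 mm by 190 mm) begins 47 mm behind the grasp point.
Start: joints at [-81.818, 19.595, 87.324, -0, 73.075, -8.365], TCP at [149.543, -503.271, 226.741] pointing down, gripper open.
Joint ranges: [-145.02, 145.02], [-44.19, 115.74], [2.07, 154.8], [-57.11, 237.11], [16.16, 152.29], [-177.93, 177.93]. Speed limits (degrees/s): [147.25, 147.25, 180, 180, 180, 180].

INTERFACE

Orientations are given as [roll, pitch, yaw] about the fixed x, y, z axes, in that order (R = Rz(yaw) Ry(pitch) Rx(roll)).
In Python, from station import r, cams gives the robot as it stands. Calls block until the motion is done:
- r.reach(position, orientation): joint-space move of the TCP to a pose.
- r.line_to(position, speed=150, orientation=None): straight line of the TCP; orientation=None keeps the orientation; speed is the mean speed in mm/s.
- r.goto_joints(angles): joint-space move.
- r.open_gripper() and r.grasp(): open the fingers fully, or close them until they stop; the grip force is fixed at half the most.
- r.wait(seconds).
- r.inverse_kinematics(position, orientation): joint angles nearest the present ones, or None.
- r.get_obs(): the state.
- cams.read_camera(name): name is "scene" or "top" or "wrist"; returns a dict with "color" (420x560x3 uint8, red, green, blue), "range_z" (420x560 float32, mm along the optical axis (not along the pixel's ray), 0 where there is no reading), "fx", "fy", "cx", "cy" (pixels), "k1" (the pictures are not rectified: a ray, as slopes to the right and down, at radius r is drawn at 1 + k1 r^2 times it, then the intrinsics apply), "pose" (4x4, takes a point from camera to world coordinates). Camera axes: x right, y down, z forward; pixel columns grow to the right and rows downward; lengths in mm; the calibration is good to about 2 mm. A picture is of the moment at which its call begins.
A pose or a line that the arm cannot do raises r.MotionError and nothing moves.
- r.hand_in(): hands the job in, once; it reports no verdict.
The state is a dict: "t": time; "joint_pos": joint angles; "joint_vel": joint speeds; "effort": joint torques, N m; "eef_pos": TCP position; "orientation": TCP orientation; "force": force on the tool from outside, world axes, zero at the start; "moment": the same for the moment, N m; "finger_gap": finger opening in mm.
Only numpy, scipy, OpenCV 4.12 (cv2) and the standard library are available. Lean on these libraries where they do the work, as an engineer would, in place of code of your own. Each camera call takes 0.05 s, during which the arm holds its last target. There are 200 camera calls.

TASK

Pull the T-handled key out of the wooden key block and push it fully home into the lock on top of the green tool chest, working it past the sticky pins; only then turn it a quarter turn clockwise (seen from above), as far as it goes, so that the bolt is drawn. The lock springs back by itself, so finish still gripping the key and holding it turned and fully in. Leave the two other keys, the jar and the screwdriver where they are.

Things in the scene. Friction and masses are not known exactly. Their poses are not given: they have to be found in the camera images.
- key: T-handled steel key, about 80 g, upright, blade down, in a slot of the block. Origin: blade's tip; z up the key, y along blade width and handle. From the tip: blade to 34 mm (14 wide in y, 6 thick in x, last 4 mm tapered); collar 22 across to 38, rests on block or lock face; neck 12x10; handle bar from 58 to 82 mm: 60 long in y, 10 thick in x, grip it there. Half a turn about z is the same key.
- rack: Fixed wooden key block, 70 (x) by 230 (y) by 45 mm tall; origin: centre of the underside. Three slots in its top at y = -75, 0, +75 mm, long side along y, about 1 mm play; a key's tip stands 11 mm above the bench in it and pulls straight up freely. Which key is in which slot varies.
- chest: Fixed green steel tool chest, 180 (x) by 260 (y) by 120 mm tall, flat top; origin: centre of its underside. In the middle of the top a steel lock plate, 60 mm square, with the round brass lock cylinder, 36 mm across, upright in it. Else only the bolt and keeper stand up, 13 mm, on its +y side, 30 to 75 mm from the lock axis.
- keyhole (a point): Centre of the keyhole's mouth, on the lock axis at its face, 134 mm above the bench; turns with the cylinder. z up, y along the slot's long side. Slot 16 (y) by 8 mm (x), mouth bevelled 2.5 mm, 42 mm deep. Key home: collar on the face, tip 34 mm below this point. Sticky sprung pins 11 and 21 mm down yield to a firm push (up to about 15 N) with small twists to and fro.
- cylinder (a joint): Turn of the lock cylinder, rad: 0 at rest (slot along the chest's y), growing clockwise seen from above, stop at 1.6. A spring always drives it back to 0 (0.05 N m at rest, 0.13 N m at the stop). The key has up to 0.2 rad of play in the slot, so the hand may have to turn a little further than the lock.
- bolt (a joint): Travel of the bolt on the chest's top, m: 0 in its keeper (locked), about 0.021 drawn. The bolt is clear of its keeper from 0.015. Driven by the lock cylinder, 13.4 mm per rad.
- spare_round: Another key, not to be used: same blade, collar and neck (origin at the tip, z up), but a round flat bow 32 mm across and 8 mm thick; total height 88 mm. In another slot of the block.
- spare_square: Another key, not to be used: same blade, collar and neck (origin at the tip, z up), but an upright rectangular bow 26 mm wide, 8 mm thick, 30 mm tall; total height 88 mm. In another slot of the block.
- jar: Closed jar of amber glass with a steel cap, 72 mm diameter, 110 mm tall, standing beyond the work; origin at the centre of its underside.
- screwdriver: Screwdriver with a wooden handle lying on the bench beyond the work; origin under its middle.
Mind the look-alikes: they are no part of the job. What is shaped like the key but orange is not meant.

How it is judged:
By the outcome, as a careful person would: the job done as asked, in the order asked, and still so for the second after the job is handed in, while the arm keeps its last pose, push and grip.
It also fails if it takes over 58 s, if anything falls off the work surface, if the arm or the gripper's body presses on something with over 40 N, if the wrist force passes 120 N, or if a joint passes its speed limit or range.

## Working session

There is one attempt and no reset: what is moved stays moved. The work goes in short steps, each a Python script; the robot and the scene stay as the last script left them, time stands still between calls to the robot, and variables do not carry over. Pictures are saved under pics/ and viewed, about 8 in all and at most 12, crops included, and the job is handed in when it is done.

```bash
mkdir -p pics; ls; python3 - <<'E'
from station import r,cams
import cv2,numpy as np
ims=[]
for n in ("scene","top"):
    d=cams.read_camera(n); np.savez(f"{n}.npz",**d); ims.append(d["color"])
    print(n,d["fx"],d["fy"],d["cx"],d["cy"],d["k1"],d["pose"].round(3).tolist())
    cv2.imwrite(f"pics/{n}0.png",d["color"][...,::-1])
print(r.get_obs())
E
```

```text
pics
scene 404.20565301903247 404.20565301903247 279.808960438228 207.42551694168446 -0.024765267385968966 [[-0.534, 0.729, -0.429, 1005.961], [0.845, 0.458, -0.274, 314.766], [-0.003, -0.509, -0.861, 920.02], [0.0, 0.0, 0.0, 1.0]]
top 513.6754149589938 513.6754149589938 280.94215862333243 204.53519253795483 -0.17066547875595836 [[0.022, -0.982, 0.187, 328.295], [-1.0, -0.02, 0.01, 33.093], [-0.006, -0.187, -0.982, 1470.877], [0.0, 0.0, 0.0, 1.0]]
{'t': 0.1, 'joint_pos': array([-8.18189192e+01,  1.96319095e+01,  8.73688749e+01,  4.43520504e-04,
        7.30751221e+01, -8.36316511e+00]), 'joint_vel': array([-0.06171481, -0.15269097, -0.20185466,  0.04077176,  0.03285292,
        0.08836224]), 'effort': array([ 1.38101546e-03, -4.32003772e+01, -2.44694424e+01,  7.18562817e-02,
        5.26520703e-02, -4.59510420e-05]), 'eef_pos': array([ 149.48895632, -502.91100797,  226.13686526]), 'orientation': array([-1.79924962e+02, -1.14599968e-02,  1.65441090e+01]), 'force': array([-0.09620267,  0.09940801, -0.43417398]), 'moment': array([-0.01341812,  0.0156754 , -0.02304584]), 'finger_gap': 91.90305822156847}
```

View pics/scene0.png

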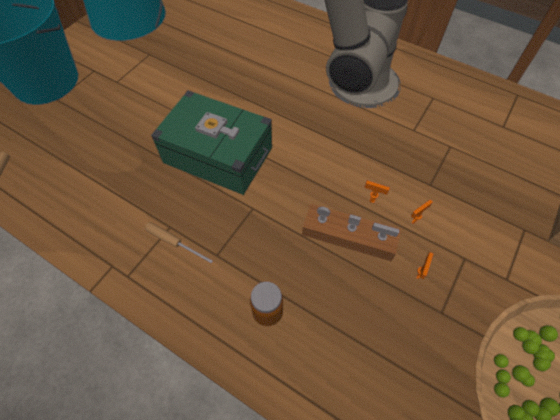

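View pics/top0.png

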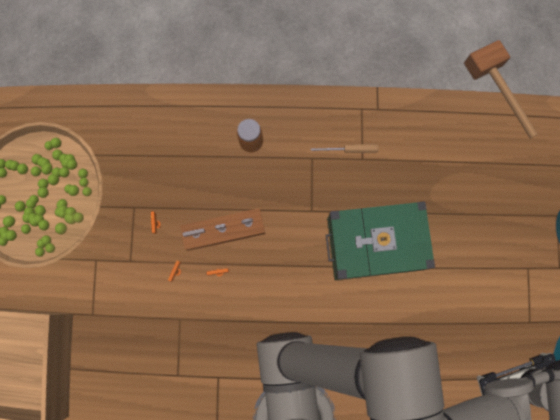

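The scene view shows the T-handled key at about (385,231), which is the +y end of the block, with the lock at (211,124). In the top view they are at (194,232) and (384,239). The orange items are decoys. Next I'll turn these into positions.

```bash
cat > h.py <<'E'
import numpy as np,cv2
def world(d,uv,z=None):
    """pixels (n,2) -> world; by range image, or by the plane at height z"""
    uv=np.asarray(uv,float).reshape(-1,2)
    K=np.array([[d["fx"],0,d["cx"]],[0,d["fy"],d["cy"]],[0,0,1.]])
    s=cv2.undistortPoints(uv[:,None],K,np.array([float(d["k1"]),0,0,0]))[:,0]
    ray=np.c_[s,np.ones(len(s))]; P=np.asarray(d["pose"]); w=ray@P[:3,:3].T
    k=(d["range_z"][uv[:,1].astype(int),uv[:,0].astype(int)] if z is None else (z-P[2,3])/w[:,2])
    return P[:3,3]+w*np.asarray(k)[:,None]
def cloud(d):
    h,w=d["range_z"].shape; v,u=np.mgrid[:h,:w]
    return world(d,np.c_[u.ravel(),v.ravel()]).reshape(h,w,3)
E
python3 - <<'E'
from h import *
for n,boxes in (("top",dict(T=(180,218,209,246),mid=(210,215,232,240),far=(236,210,262,236),rack=(170,200,275,260),chest=(320,195,445,285),plate=(365,222,402,256))),
         ("scene",dict(T=(368,215,404,248),rack=(290,195,410,265),chest=(145,85,280,195),plate=(190,108,230,138)))):
    d=dict(np.load(n+".npz")); X=cloud(d); c=d["color"].astype(int); hsv=cv2.cvtColor(d["color"],cv2.COLOR_RGB2HSV)
    for k,(a,b,e,f) in boxes.items():
        x=X[b:f,a:e].reshape(-1,3); S=hsv[b:f,a:e].reshape(-1,3)
        if k in("T","mid","far"): m=(x[:,2]>80)&(x[:,2]<110)
        elif k=="rack": m=(x[:,2]>38)&(x[:,2]<52)&(S[:,1]>80)
        elif k=="chest": m=(x[:,2]>112)&(x[:,2]<128)&(S[:,0]>55)&(S[:,0]<95)&(S[:,1]>80)
        else: m=(S[:,0]<32)&(S[:,1]>90)&(x[:,2]>115)
        p=x[m]
        if len(p)<4: print(n,k,len(p)); continue
        rc=cv2.minAreaRect(p[:,:2].astype(np.float32))
        print(n,k,len(p),p.mean(0).round(1),"rect",[np.round(q,1) for q in rc])
E
```

```text
top T 95 [509.  283.5  92.5] rect [array([509.3, 285. ]), array([11.1, 61.3]), np.float64(12.9)]
top mid 41 [526.4 210.4  96.5] rect [array([527.4, 211.6]), array([ 9.5, 27.2]), np.float64(10.8)]
top far 44 [544.3 140.1  93.7] rect [array([544.4, 140.8]), array([ 8.7, 30.6]), np.float64(14.8)]
top rack 1698 [526.4 209.7  45.6] rect [array([527.2, 213.7]), array([ 72.2, 230. ]), np.float64(13.9)]
top chest 4698 [ 496.1 -225.8  120.9] rect [array([ 495.8, -223.5]), array([175.9, 257. ]), np.float64(7.2)]
top plate 116 [ 496.8 -224.4  134.3] rect [array([ 495.5, -223.9]), array([31.8, 34. ]), np.float64(0.8)]
scene T 162 [510. 288.  90.] rect [array([509.2, 287.7]), array([12. , 60.1]), np.float64(13.9)]
scene rack 1948 [532.7 214.1  44.7] rect [array([487.2, 205.2]), array([153.2, 231. ]), np.float64(13.7)]
scene chest 4189 [ 502.9 -216.6  119.8] rect [array([ 496.7, -221.3]), array([180.9, 258.8]), np.float64(7.2)]
scene plate 116 [ 498.8 -218.5  139.6] rect [array([750.3,  33.4]), array([759.5,  34.7]), np.float64(45.1)]
```

Both cameras agree: the key is near (509,286) at 13.9°, and the lock is near (496,-223) at 7.2°. I'll look at each with the wrist camera, starting with the lock.

```bash
python3 - <<'E'
from station import r,cams
from h import *
def look(n,p,yaw):
    r.reach(p,[180,0,yaw]); r.wait(0.3)
    d=cams.read_camera("wrist"); np.savez(n+".npz",**d)
    o=r.get_obs(); print(n,o["t"],o["eef_pos"].round(1),o["orientation"].round(2),o["joint_pos"].round(1),np.round(d["pose"][:3,3],1))
    return d["color"]
a=look("wl",[496,-223,290],97.2); 
b=look("wk",[509,286,230],103.8)
cv2.imwrite("pics/w0.png",cv2.resize(np.hstack([a,b])[...,::-1],(800,300),interpolation=cv2.INTER_AREA))
E
```

```text
wl 2.1 [ 495.8 -223.4  289.9] [-180.     -0.     97.15] [-32.3  19.3  77.7  -0.   83.  -39.5] [ 484.  -140.2  447.2]
wk 4.3083 [509.2 285.6 230. ] [180.    -0.   103.76] [21.8 25.7 77.3 -0.  77.   8. ] [488.1 367.1 387.4]
```

View pics/w0.png

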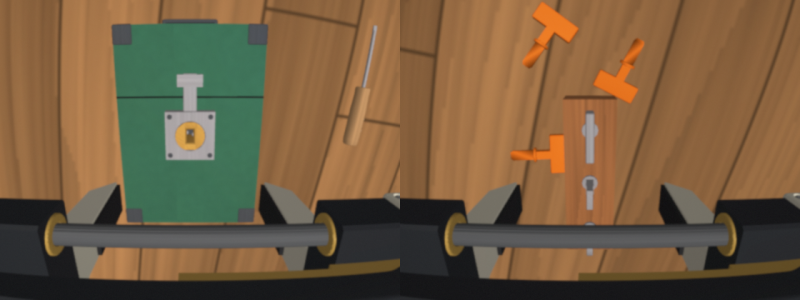

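The wrist view on the left shows the lock at about (190,136), which is (266,190) at full size. On the right, the T handle is at (590,137), or (266,192) at full size. I'll measure both precisely.

```bash
python3 - <<'E'
from h import *
def fit(p):
    m=p[:,:2].mean(0); w,V=np.linalg.eigh(np.cov((p[:,:2]-m).T)); v=V[:,1]*np.sign(V[1,1]); rc=cv2.minAreaRect(p[:,:2].astype(np.float32))
    return "n",len(p),"mean",m.round(1),"long-axis yaw",round(np.degrees(np.arctan2(-v[0],v[1])),2),"rect",[np.round(q,1) for q in rc]
d=dict(np.load("wl.npz")); X=cloud(d); hsv=cv2.cvtColor(d["color"],cv2.COLOR_RGB2HSV)
v,u=np.mgrid[:420,:560]; W=(abs(u-266)<45)&(abs(v-190)<45)
br=W&(hsv[...,0]>12)&(hsv[...,0]<32)&(hsv[...,1]>110)&(hsv[...,2]>90)
px=lambda m,z: world(d,np.c_[u[m],v[m]],z)
print("brass z",np.median(X[br][:,2]),*fit(px(br,134)))
(cx,cy),rad=cv2.minEnclosingCircle(np.c_[u[br],v[br]].astype(np.float32)); print("circle",cx,cy,rad,world(d,[[cx,cy]],134).round(1), world(d,[[cx+rad,cy]],134).round(1))
hole=((u-cx)**2+(v-cy)**2<(rad*.75)**2)&(~br)
print("hole",*fit(px(hole,134)))
pl=W&(hsv[...,1]<60)&(abs(X[...,2]-124)<12)&(np.hypot(u-cx,v-cy)<50)
g=(X[...,2]>112)&(X[...,2]<128)&(hsv[...,0]>55)&(hsv[...,0]<95)&(hsv[...,1]>80)&(v<310)
print("chest",*fit(X[g]))
d=dict(np.load("wk.npz")); X=cloud(d); hsv=cv2.cvtColor(d["color"],cv2.COLOR_RGB2HSV)
W=(abs(u-266)<25)&(v>140)&(v<245)
t=W&(X[...,2]>84)&(X[...,2]<100)&(hsv[...,1]<90)
print("T z",np.median(X[t][:,2]),*fit(X[t])); print("T plane",*fit(px(t,93)))
k=W&(X[...,2]>39)&(X[...,2]<51)&(hsv[...,1]>80); print("rack",*fit(X[k]))
E
```

```text
brass z 133.04801936481925 n 1196 mean [ 494.1 -222.5] long-axis yaw -72.54 rect [array([ 494.4, -222.3]), array([34.6, 33.9]), np.float64(7.1)]
circle 265.73077392578125 190.0 20.367767333984375 [[ 494.1 -222.1  134. ]] [[ 511.6 -219.9  134. ]]
hole n 80 mean [ 493.6 -217.7] long-axis yaw 64.67 rect [array([ 493.4, -218.1]), array([7.8, 8. ]), np.float64(7.1)]
chest n 45345 mean [ 492.6 -209.4] long-axis yaw 7.19 rect [array([ 494.2, -222.3]), array([178.5, 258.5]), np.float64(7.2)]
T z 92.07792508281003 n 854 mean [506.9 289.1] long-axis yaw 13.65 rect [array([507. , 287.9]), array([ 9.3, 60.2]), np.float64(13.9)]
T plane n 854 mean [506.8 289.3] long-axis yaw 13.66 rect [array([506.9, 288.8]), array([ 9.2, 59.9]), np.float64(13.7)]
rack n 4032 mean [510.7 275.5] long-axis yaw 13.68 rect [array([511. , 274.7]), array([ 47.6, 102.4]), np.float64(13.5)]
```

Key: (507,288.4), yaw 13.7. Lock: (494.2,-222.2), yaw 7.2. I'll grasp the key, pull it out and hover it over the lock.

```bash
cat >> h.py <<'E'
def st(r,tag=""):
    o=r.get_obs(); print(tag,"t%.2f"%o["t"],"p",o["eef_pos"].round(1),"yaw",o["orientation"].round(1),"F",o["force"].round(1),"M",o["moment"].round(2),"gap",round(o["finger_gap"],1)); return o
E
python3 - <<'E'
from station import r,cams
from h import *
R=[180,0,103.7]
r.reach([507,288.4,130],R); r.line_to([507,288.4,62],80); st(r,"down")
r.grasp(); st(r,"grip")
r.line_to([507,288.4,120],60); st(r,"up")
r.line_to([507,288.4,235],150)
r.reach([494.2,-222.2,235],[180,0,97.2]); r.line_to([494.2,-222.2,195],100); r.wait(.3); st(r,"over lock")
w=cams.read_camera("wrist"); s=cams.read_camera("scene"); np.savez("w2.npz",**w); np.savez("s2.npz",**s)
a=cv2.resize(w["color"][90:300,160:370],(400,400),interpolation=cv2.INTER_CUBIC); b=cv2.resize(s["color"][60:180,140:260],(400,400),interpolation=cv2.INTER_CUBIC)
cv2.imwrite("pics/w2.png",np.hstack([a,b])[...,::-1])
E
```

```text
down t5.79 p [507.4 288.5  62.5] yaw [179.9  -0.  103.7] F [ 0.4 -0.2  0.8] M [ 0.05 -0.07 -0.03] gap 91.6
grip t7.03 p [507.  288.4  62. ] yaw [180.    0.  103.7] F [-0.5 -0.1 -0.3] M [-0.04 -0.16 -0.  ] gap 9.9
up t8.14 p [506.7 288.3 119.5] yaw [-179.9    0.   103.7] F [1.1 0.5 0. ] M [ 0.04 -0.08 -0.06] gap 9.8
over lock t11.76 p [ 494.4 -222.3  195.6] yaw [180.    0.   97.2] F [-0.2 -0.1 -0. ] M [-0.01 -0.14  0.04] gap 9.6
```

View pics/w2.png

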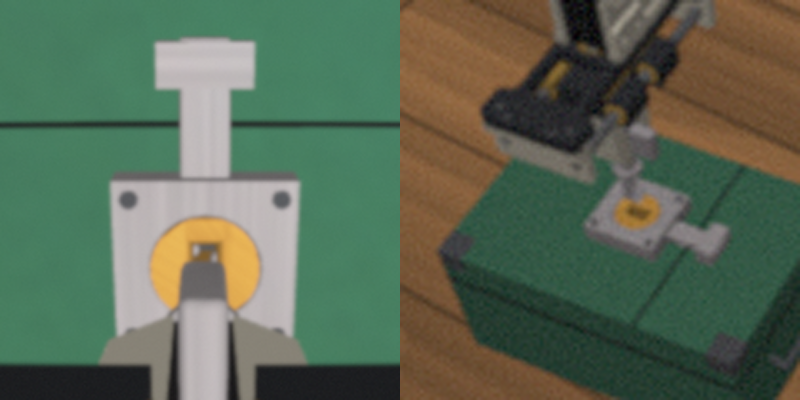

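The left view shows the held handle at column 203 against the keyhole at column 205, so they line up across. The handle's front top edge is at row 300. I'll check the key's offset along y, then go down with force watching.

```bash
python3 - <<'E'
from h import *
d=dict(np.load("w2.npz")); f=lambda x,y:[160+x*.525,90+y*.525]
c,s=np.cos(np.radians(7.2)),np.sin(np.radians(7.2))
L=lambda p:((np.array(p)[:,:2]-[494.2,-222.2])@np.array([[c,-s],[s,c]])).round(1)
print("handle end",L(world(d,[f(180,300),f(228,300)],226.6)))
X=cloud(d); print("handle cloud z",X[247:300:8,265].round(1).tolist())
hsv=cv2.cvtColor(d["color"],cv2.COLOR_RGB2HSV); v,u=np.mgrid[:420,:560]
(x,y),rad=(f(205,270),55*.525)
br=(np.hypot(u-x,v-y)<rad+5)&(hsv[...,0]>12)&(hsv[...,0]<32)&(hsv[...,1]>110)&(hsv[...,2]>90)
p=world(d,np.c_[u[br],v[br]],134); q=L(p); print("brass lock-frame min/max",q.min(0),q.max(0))
print("hole far edge",L(world(d,[f(190,242),f(222,242)],134)))
E
```

```text
handle end [[-5.3 29.1]
 [ 3.9 29.1]]
handle cloud z [[489.2, -193.8, 225.5], [489.5, -196.7, 226.2], [490.0, -200.4, 225.2], [490.3, -203.3, 226.1], [490.8, -207.0, 225.4], [491.1, -209.6, 227.0], [491.6, -213.3, 226.5]]
brass lock-frame min/max [-17.9 -13.8] [17.2 17.5]
hole far edge [[-4.8  9.1]
 [ 5.5  9.1]]
```

Alignment is within about 0.5 mm. I'll insert the key in small steps, twisting when it resists.

```bash
cat > ins.py <<'E'
from station import r,cams
from h import *
import sys
def F(): 
    return np.mean([r.get_obs()["force"] for _ in range(2)],0)
def push(x,y,z,zend,yaw=97.2,fmax=14,n=40,tw=4):
    for i in range(n):
        o=r.get_obs(); f=o["force"]
        if f[2]>fmax+10: print("hard"); break
        if f[2]<fmax:
            z-=1.0 if f[2]<5 else 0.5
        a=0 if f[2]<5 else (tw if i%2 else -tw)
        r.line_to([x,y,z],15 if a==0 else 10,[180,0,yaw+a])
        if i%3==0 or f[2]>4: st(r,"cmd z %.1f a%+d"%(z,a))
        if z<=zend: break
    return z
E
python3 - <<'E'
from ins import *
r.line_to([494.2,-222.2,186],50); st(r,"mouth-")
z=push(494.2,-222.2,186,176,n=20)
print(z)
E
```

```text
mouth- t12.19 p [ 493.9 -222.   185.4] yaw [-179.9   -0.    97.2] F [-0.8  0.1 -0.7] M [ 0.01 -0.16 -0.01] gap 9.5
cmd z 185.0 a+0 t12.44 p [ 494.2 -222.2  185. ] yaw [180.    0.   97.2] F [ 0.5  0.6 -0.7] M [-0.02 -0.08 -0.01] gap 9.8
cmd z 182.0 a+0 t13.19 p [ 494.1 -222.2  181.9] yaw [-180.    -0.    97.2] F [-0.4  0.6 -0.8] M [-0.06 -0.12  0.01] gap 9.9
cmd z 179.0 a+0 t13.94 p [ 494.2 -222.2  178.9] yaw [-180.    -0.    97.2] F [-0.6 -0.5 -0.3] M [-0.01 -0.14  0.01] gap 10.0
cmd z 176.0 a+0 t14.69 p [ 494.2 -222.2  175.9] yaw [-180.    -0.    97.2] F [ 0.5  0.5 -1.1] M [-0.02 -0.1   0.04] gap 10.0
176.0
```

The tip is 9 mm in with no contact force. Next are the pins.

```bash
python3 - <<'E'
from ins import *
z=push(494.2,-222.2,176,160,n=30)
print(z); st(r)
E
```

```text
cmd z 175.0 a+0 t14.94 p [ 494.2 -222.2  174.9] yaw [-180.    -0.    97.2] F [-1.2  0.2 -0.2] M [ 0.01 -0.08 -0.  ] gap 9.6
cmd z 172.0 a+0 t15.69 p [ 494.2 -222.2  171.9] yaw [-180.    -0.    97.2] F [ 0.3 -0.6 -0.5] M [ 0.01 -0.11 -0.03] gap 9.8
cmd z 169.0 a+0 t16.44 p [ 494.1 -222.2  168.9] yaw [-180.    -0.    97.2] F [ 0.3  0.1 -1.4] M [-0.07 -0.04  0.  ] gap 9.6
cmd z 166.0 a+0 t17.19 p [ 494.1 -222.2  165.9] yaw [-180.    -0.    97.2] F [-1.3  0.3 -1.9] M [-0.06  0.06  0.02] gap 10.3
cmd z 163.0 a+0 t17.94 p [ 494.4 -222.3  163.2] yaw [180.    0.   97.2] F [-0.5 -1.1  1.4] M [-0.07 -0.06  0.02] gap 9.8
cmd z 160.0 a+0 t18.69 p [ 494.6 -222.5  160.2] yaw [179.9   0.   97.2] F [ 1.  -1.4  2.6] M [-0.29 -0.51 -0.02] gap 9.4
160.0
 t18.69 p [ 494.6 -222.5  160.2] yaw [179.9   0.   97.2] F [ 1.  -1.4  2.6] M [-0.29 -0.51 -0.02] gap 9.4
```

The forces are low but the moment is growing, so the key may be slipping or tilting in the grip. I'll take a look.

```bash
python3 - <<'E'
from ins import *
w=cams.read_camera("wrist"); s=cams.read_camera("scene"); np.savez("w3.npz",**w)
a=cv2.resize(w["color"][90:300,160:370],(400,400),interpolation=cv2.INTER_CUBIC); b=cv2.resize(s["color"][70:150,170:250],(400,400),interpolation=cv2.INTER_CUBIC)
cv2.imwrite("pics/w3.png",np.hstack([a,b])[...,::-1])
X=cloud(w); m=(X[...,2]>180)&(X[...,2]<205)&(abs(np.arange(560)[None]-266)<8)&(np.arange(420)[:,None]<300)
d=w; c,s_=np.cos(np.radians(7.2)),np.sin(np.radians(7.2)); p=X[m]; q=(p[:,:2]-[494.2,-222.2])@np.array([[c,-s_],[s_,c]])
print(len(p)); k=np.polyfit(q[:,1],p[:,2],1); print("top slope deg",np.degrees(np.arctan(k[0])),"z at 0",k[1],"expect",st(r)["eef_pos"][2]+31,"y range",q[:,1].min(),q[:,1].max(),"x",q[:,0].mean())
E
```

```text
933
 t18.79 p [ 494.6 -222.5  160.2] yaw [180.    0.   97.2] F [ 1.8 -1.5  3.6] M [-0.4  -0.59 -0.04] gap 9.9
top slope deg -9.283259698651511 z at 0 192.9070192339605 expect 191.21363366562005 y range 6.364451045319836 29.31733451670669 x -0.9142657984328509
```

View pics/w3.png

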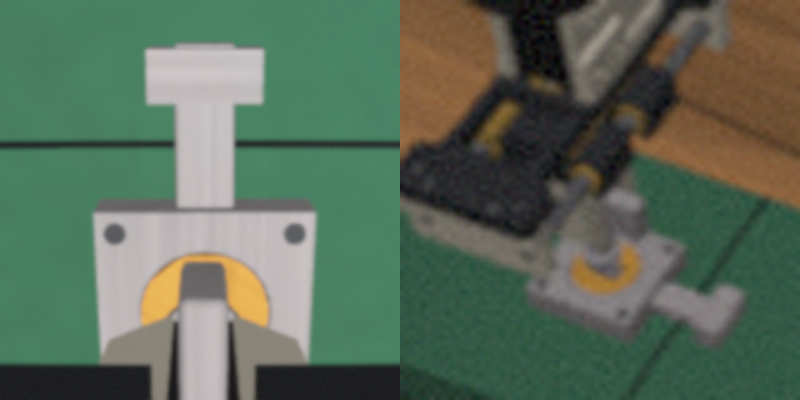

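The wrist view shows the handle tilted, lower at its +y end: the end face spans rows 262–300 and the top slopes. The collar is just above the brass. I'll quantify the tilt against the earlier picture.

```bash
cat >> h.py <<'E'
def tilt(w,zt,L=(494.2,-222.2),yaw=7.2):
    """handle top: slope along key y (deg), height at the grip, end position, in lock frame"""
    X=cloud(w); c,s=np.cos(np.radians(yaw)),np.sin(np.radians(yaw))
    q=(X[...,:2]-np.array(L))@np.array([[c,-s],[s,c]]); z=X[...,2]
    m=(abs(z-zt)<7)&(abs(q[...,0]+.7)<3.5)&(q[...,1]>3)&(q[...,1]<27)
    a,b=q[...,1][m],z[m]
    for _ in range(3):
        k=np.polyfit(a,b,1); e=abs(b-np.polyval(k,a)); g=e<2.5*np.median(e)+.1; a,b=a[g],b[g]
    return len(a),"slope",round(np.degrees(np.arctan(k[0])),2),"z0",round(k[1],1),"y range",a.min().round(1),a.max().round(1)
E
python3 - <<'E'
from h import *
print(tilt(dict(np.load("w2.npz")),226.6)); print(tilt(dict(np.load("w3.npz")),192))
E
```

```text
(940, 'slope', np.float64(-0.31), 'z0', np.float64(226.1), 'y range', np.float64(3.0), np.float64(27.0))
(925, 'slope', np.float64(-0.12), 'z0', np.float64(190.6), 'y range', np.float64(3.0), np.float64(27.0))
```

There's no tilt (-0.1°) and no slip. The earlier fit had picked up the end face. I'll continue pushing.

```bash
python3 - <<'E'
from ins import *
z=push(494.2,-222.2,160,152,n=24)
print(z); st(r)
print(tilt(cams.read_camera("wrist"),r.get_obs()["eef_pos"][2]+31))
E
```

```text
cmd z 159.0 a+0 t19.04 p [ 494.7 -222.5  160. ] yaw [1.799e+02 1.000e-01 9.720e+01] F [ 0.2 -1.9  8.9] M [-0.23 -0.33 -0.01] gap 10.2
cmd z 158.5 a+4 t19.29 p [ 494.5 -222.3  158.1] yaw [180.    0.  101.1] F [ 4.6 -2.5 -1.3] M [-0.63 -1.08  0.  ] gap 9.7
cmd z 156.5 a+0 t19.79 p [ 494.3 -221.9  156.1] yaw [180.   -0.   97.2] F [ 5.1 -0.2 -1.9] M [ 0.03 -1.41 -0.03] gap 10.1
cmd z 153.5 a+0 t20.54 p [ 494.2 -222.3  152.3] yaw [-180.    -0.    97.2] F [ 7.3 -2.2 -8.3] M [-0.3  -1.86  0.07] gap 9.6
151.5
 t21.04 p [ 494.4 -222.3  151.5] yaw [180.    0.   97.2] F [5.5 1.1 2.4] M [ 0.12 -1.24 -0.03] gap 9.8
(967, 'slope', np.float64(-0.32), 'z0', np.float64(182.0), 'y range', np.float64(3.0), np.float64(27.0))
```

```bash
python3 - <<'E'
from ins import *
x=494.8;z=151.5
for i in range(10):
    z-=0.5; r.line_to([x,-222.2,z],10,[180,0,97.2+(2 if i%2 else -2)]); r.wait(.15); o=st(r,"z%.1f"%z)
    if o["force"][2]>14: break
r.line_to([x,-222.2,z],10,[180,0,97.2]); r.wait(.2); st(r,"end")
w=cams.read_camera("wrist"); print(tilt(w,r.get_obs()["eef_pos"][2]+31))
E
```

```text
z151.0 t21.49 p [ 494.5 -222.3  150.9] yaw [-180.     0.    95.2] F [ 3.9 -0.3 -0.5] M [-0.14 -1.03 -0.  ] gap 9.4
z150.5 t21.89 p [ 494.6 -222.3  151.2] yaw [-180.     0.    99.2] F [1.5 1.2 6.6] M [ 0.16 -0.46  0.  ] gap 10.0
z150.0 t22.29 p [ 494.7 -222.5  150.8] yaw [1.80e+02 1.00e-01 9.52e+01] F [ 1.2 -0.5  7.8] M [-0.04 -0.36  0.05] gap 9.8
z149.5 t22.69 p [ 494.7 -222.5  150.8] yaw [1.80e+02 1.00e-01 9.92e+01] F [ 0.2  1.8 12.2] M [ 0.16 -0.17 -0.01] gap 9.7
z149.0 t23.09 p [ 494.8 -222.6  150.8] yaw [1.80e+02 1.00e-01 9.52e+01] F [ 0.6  2.3 13.5] M [ 0.23 -0.11  0.04] gap 9.8
z148.5 t23.49 p [ 494.8 -222.6  150.7] yaw [1.799e+02 1.000e-01 9.920e+01] F [-1.6  1.7 17.3] M [ 0.19  0.17 -0.  ] gap 9.6
end t23.94 p [ 494.8 -222.7  150.7] yaw [1.799e+02 1.000e-01 9.720e+01] F [-1.5  1.7 17.5] M [0.33 0.13 0.11] gap 9.6
(946, 'slope', np.float64(-0.15), 'z0', np.float64(181.2), 'y range', np.float64(3.0), np.float64(27.0))
```

Hard stop at z = 150.7 while the force rose to 17 N, and the handle top is at about 181.7 (182 expected), so the key is home. Now I'll turn clockwise under a light downward push.

```bash
python3 - <<'E'
from ins import *
x,y,z=494.6,-222.3,149.3
for a in (10,25,40,55,70,80,88,92,96):
    r.line_to([x,y,z],20,[180,0,97.2-a]); r.wait(.15); o=st(r,"a%d"%a)
    if abs(o["moment"][2])>1.0 or np.linalg.norm(o["force"])>40: print("stop");break
w=cams.read_camera("wrist"); s=cams.read_camera("scene"); t=cams.read_camera("top")
a=cv2.resize(w["color"],(400,300)); b=cv2.resize(s["color"][80:155,165:265],(400,300),interpolation=cv2.INTER_CUBIC)
cv2.imwrite("pics/w4.png",np.hstack([a,b])[...,::-1])
E
```

```text
a10 t24.47 p [ 494.8 -222.6  150.8] yaw [1.799e+02 1.000e-01 8.720e+01] F [0.7 1.2 9.9] M [ 0.2  -0.3   0.04] gap 10.3
a25 t25.02 p [ 495.  -222.6  150.8] yaw [179.9   0.   72.2] F [ 2.1  1.1 12.1] M [ 0.25 -0.42  0.09] gap 10.3
a40 t25.58 p [ 495.1 -222.5  150.8] yaw [179.9  -0.   57.2] F [ 2.6  1.9 10.1] M [ 0.28 -0.47  0.03] gap 9.7
a55 t26.14 p [ 495.3 -222.6  150.8] yaw [179.9  -0.   42.2] F [3.  0.8 9.5] M [ 0.15 -0.58  0.1 ] gap 9.6
a70 t26.70 p [ 495.4 -222.7  150.8] yaw [ 1.799e+02 -1.000e-01  2.720e+01] F [ 3.1  1.5 10.7] M [ 0.12 -0.63  0.09] gap 9.6
a80 t27.18 p [ 495.5 -222.9  150.8] yaw [ 1.798e+02 -1.000e-01  1.720e+01] F [3.1 0.1 9.8] M [ 0.07 -0.69  0.13] gap 9.6
a88 t27.62 p [ 495.5 -222.9  150.8] yaw [ 1.799e+02 -1.000e-01  9.200e+00] F [ 2.7 -0.1  9.5] M [ 0.01 -0.7   0.08] gap 10.0
a92 t28.02 p [ 495.5 -223.   150.9] yaw [179.9  -0.2   5.3] F [ 3.6 -0.7  9.7] M [ 0.03 -0.68  0.06] gap 9.9
a96 t28.42 p [ 495.5 -223.   150.8] yaw [179.9  -0.2   1.2] F [ 3.6  0.3 10. ] M [ 0.02 -0.68  0.13] gap 10.0
```

View pics/w4.png

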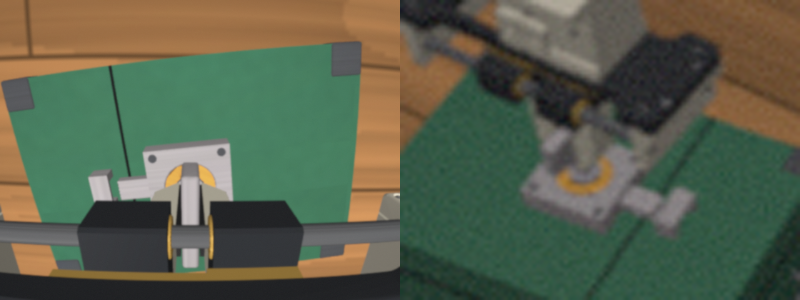

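The wrist view shows the bolt (end at about (120,188)) withdrawn from its keeper (about (100,187)). The stop isn't felt yet, so I'll turn on until the moment rises.

```bash
python3 - <<'E'
from ins import *
x,y,z=495.2,-222.6,149.0
mz=lambda:np.mean([(r.wait(.03),r.get_obs()["moment"][2])[1] for _ in range(5)])
for a in range(98,115,2):
    r.line_to([x,y,z],20,[180,0,97.2-a]); r.wait(.1); m=mz(); st(r,"a%d mz %.3f"%(a,m))
    if abs(m)>0.35: break
w=cams.read_camera("wrist"); np.savez("w5.npz",**w)
cv2.imwrite("pics/w5.png",cv2.resize(w["color"][180:380,80:400],(800,500),interpolation=cv2.INTER_CUBIC)[...,::-1])
E
```

```text
a98 mz 0.098 t29.08 p [ 495.6 -223.1  150.8] yaw [ 1.799e+02 -1.000e-01 -7.000e-01] F [ 0.4  1.8 12.8] M [ 0.23 -0.22  0.12] gap 9.9
a100 mz 0.125 t29.60 p [ 495.6 -223.1  150.8] yaw [ 1.799e+02 -1.000e-01 -2.700e+00] F [ 0.4  0.9 12.7] M [ 0.24 -0.2   0.11] gap 10.1
a102 mz 0.138 t30.12 p [ 495.6 -223.1  150.8] yaw [ 1.799e+02 -1.000e-01 -4.700e+00] F [ 2.5  1.  12.8] M [ 0.2  -0.23  0.13] gap 9.9
a104 mz 0.303 t30.63 p [ 495.6 -223.2  150.8] yaw [ 1.799e+02 -1.000e-01 -6.700e+00] F [ 1.7 -0.1 13.2] M [ 0.14 -0.28  0.26] gap 10.1
a106 mz 0.453 t31.15 p [ 495.7 -223.3  150.8] yaw [ 1.799e+02 -1.000e-01 -8.700e+00] F [ 0.7 -0.4 12. ] M [ 0.12 -0.22  0.41] gap 9.5
```

View pics/w5.png

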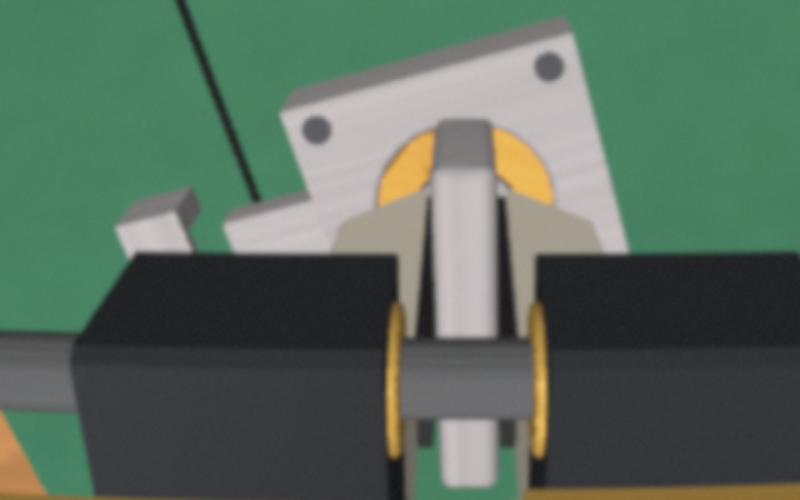

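The moment climbs steeply from 103° to 0.45 N m, so the lock is at its stop. There's a clear gap between the keeper (about (160,230)) and the bolt (about (225,220)). I'll check it holds steady, then hand in.

```bash
python3 - <<'E'
from ins import *
r.wait(.5); st(r,"final"); r.hand_in()
E
```

```text
final t31.70 p [ 495.7 -223.2  150.8] yaw [ 1.799e+02 -1.000e-01 -8.700e+00] F [ 1.4  0.1 12.6] M [ 0.12 -0.26  0.39] gap 9.7
the job is handed in; nothing more can be done
```

The job is handed in at t = 31.7 s with the arm still gripping the key, turned to the stop and pushed fully in. The hand-in reported no verdict.

- **Insertion:** I pulled the T-handled key from the +y slot of the block and pushed it into the lock, giving it small twists on the way down. It came to a hard stop with the handle top at about 181.7 mm (182 expected), and the downward push had risen to 17 N by then. The handle was level and had not slipped.
- **Turn:** I then turned the hand 106° clockwise. The resisting moment rose sharply from about 103°, which fits the lock's stop plus the key's play in the slot. The last wrist picture showed the bolt clear of its keeper.
- **Final state:** About 12.6 N of downward push, 0.39 N m of holding moment, the key still at its fully-in height (150.8 mm) and a 9.7 mm finger gap.
- **Checks that disagreed:** Partway in, a rough fit suggested the key had tilted 9°, but a cleaner fit of the same picture gave 0.1°. Side forces of up to about 7 N showed the lock about 1 mm from where I measured it, so I shifted the hand to match.
- **Not checked:** The cylinder angle and bolt travel are inferred from the moment and the pictures, not measured. I did not take a closing picture of the other keys, jar or screwdriver, but the arm had no contact near them.

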